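# Hold the strainer of cherry tomatoes under the tap

## Robot

A 6-joint arm with a two-finger parallel gripper is mounted at the origin on the work surface. World frame = base frame: x ahead of the robot, y to its left, z up, the work surface at z = 0. Lengths are in m, angles in degrees, forces in N, time in s.
With the tool pointing down it reaches from about 0.325 to 0.75 m from the base axis. Payload 7.6 kg.
Tool frame: the origin (TCP) lies on the centre line of the jaws, within the pads' length; the fingertips stand 17 mm ahead of it and the grasp point (between the pads) lies 2 mm behind it; z points along the fingers, y is the direction in which the jaws open and shut (so a half turn about z gives the same grasp; the last joint's range is limited). The gripper opens to 85 mm and grips with 20 to 120 N. Pads are 22 mm wide; open, the fingers measure 114 mm over their backs; the gripper's body (76 mm by 85 mm) begins 54 mm behind the grasp point. The pads swing forward as they close: fully open they stand 13 mm farther back than shut.
Start: joints at [-71.408, 2.991, 80.254, -0, 96.75, -4.028], TCP at [0.202, -0.485, 0.248] pointing down, gripper open.
Joint ranges: [-166.34, 166.34], [-52.06, 124.39], [6.96, 135.62], [-60.46, 240.46], [14.63, 156.25], [-167.68, 167.68]. Speed limits (degrees/s): [147.25, 147.25, 172.46, 180, 180, 180].

## Interface

Orientations are given as [roll, pitch, yaw] about the fixed x, y, z axes, in that order (R = Rz(yaw) Ry(pitch) Rx(roll)).
In Python, from station import * gives the robot as it stands. The module is installed in compiled form; this text tells all that it offers.
- The arm moves only by the shell command python3 -m pendant 'ROWS'. ROWS is a JSON object of lists of equal length, an entry for each row: "slide": the shift along the tool's x, y, z in mm, a list of three; "dr": the turn, a rotation vector about the tool's x, y, z in rad, a list of three; "jaw": the gripper command: -1 is shut, 1 is fully open, values between are in proportion. In form: {"slide": [[dx, dy, dz], ...], "dr": [[ax, ay, az], ...], "jaw": [jaw, ...]}. A call has exactly 5 rows; each row is the pose to reach, as a shift and turn from the pose commanded when the call began, along the tool's axes at that moment; what a row does not reach only later rows make up. A row lasts 1/10 s, in which the tool goes at most 50 mm and 8.59 degrees, less where a joint would pass 70% of its speed; a pose out of reach is approached as far as the arm can. A call with a gripper value outside its range is refused whole. The fingers move at their own pace and stop on an object; the grip force is fixed at half the most. Time passes only in rows, so rows that repeat a pose let the fingers close, or fill a call up. It gives the time, the measured TCP pose, the force and the opening at its end, in the units of the state.
- state(): the state, without advancing time (a new reading comes with each control period).
- read_camera(name): name is "scene" or "top" or "wrist"; returns a dict with "color" (420x560x3 uint8, red, green, blue), "z_map" (420x560 float32, m along the optical axis (not along the pixel's ray), 0 where there is no reading), "fx", "fy", "cx", "cy" (pixels), "position" and "orientation" of the camera in the world; the wrist camera has in their place "tool_from_camera" (4x4, takes a point from camera to tool coordinates, whose origin is the TCP and whose axes are the flange's). Camera axes: x right, y up, looking along -z (the intrinsics and any distortion apply to the point x, -y, -z); pixel columns grow to the right and rows downward; lengths in m; the calibration is good to about 2 mm. A picture is of the moment at which its call begins: read the wrist's pose just before it.
- finish_job(): hands the job in, once; it reports no verdict.
The state is a dict: "time_s": time; "joint_pos": joint angles; "joint_vel": joint speeds; "joint_torque": joint torques, N m; "tcp_pos": TCP position; "orientation": TCP orientation; "force": force on the tool from outside, world axes, zero at the start; "moment": the same for the moment, N m; "width": opening from 0.0 (shut) to 1.0 (fully open).
Only numpy, scipy, OpenCV 4.12 (cv2) and the standard library are available. Lean on these libraries where they do the work, as an engineer would, in place of code of your own. Each camera call takes 0.05 s, during which the arm holds its last target.

## Task

Take the small wire strainer with the three cherry tomatoes off the glass bowl by its handle and hold it level under the tap for a colleague to rinse them, the middle of its mouth straight below the spout's mouth and about 10 cm under it. Lose no tomato, do not touch the tap, and leave the glass bowl and everything else on the counter as it stands. Finish while still holding the strainer there, steady: do not put it down or let go.

Things in the scene. Friction and masses are not known exactly. Their poses are not given: they have to be found in the camera images.
- strainer_grip (a point): middle of the black plastic grip section to hold on the handle of the small steel wire strainer, which rests across the glass bowl. The handle is a level bar along x (towards the basket), z up: black grip 20 mm wide, 12 mm high, from 77 mm behind (-x) to 28 mm ahead of this point, then a steel neck 12 mm wide. Strainer about 130 g, plus 12 g for each tomato
- strainer_mouth (a point): centre of the strainer basket's open mouth, in the plane of its rim, 118 mm ahead (+x) of strainer_grip and 4 mm lower. The basket is round, mouth radius 56 mm, 46 mm deep, flat bottom of radius 36 mm; a wire rest loop sticks out to 87 mm from this point on the far side from the handle. x from the handle to the loop, z up
- spout_mouth (a point): centre of the downward outlet of the tap's curved spout, about 248 mm above the counter and above the basin; outlet tube 27 mm across. Its x axis is level and points from the outlet back to the tap's pillar, 180 mm away; z up. The spout swivels about the pillar and its arch rises 123 mm above the outlet, between outlet and pillar
- tap: the steel mixer tap beyond the basin; origin at the foot of its pillar, on the counter, pillar 42 mm across, spout arch up to 371 mm high; a small lever on its +y side
- counter: the concrete counter, top at height 0, with a sunk steel basin 325 mm (x) by 450 mm (y), 210 mm deep, below the spout; origin at the middle of the basin's opening, at counter height
- glass_bowl: clear glass bowl, rim radius 72 mm, 65 mm high, loose on the counter; origin at the centre of its underside; the strainer rests across its rim by handle and wire loop, its handle running out over the rim
- tomato0_center (a point): centre of a cherry tomato, 25 mm across, loose in the strainer
- tomato1_center (a point): centre of a cherry tomato, 25 mm across, loose in the strainer
- tomato2_center (a point): centre of a cherry tomato, 25 mm across, loose in the strainer
- mug: bystander: white enamel mug with a dark rim, 82 mm across, 83 mm high, handle reaching 72 mm from its middle at its +y; origin at the centre of its underside
- colander: bystander: yellow plastic colander 192 mm across, 97 mm high, with two loop handles to 123 mm from its middle along its y; origin at the centre of its underside
- bin: bystander: grey plastic bin with a hinged flap lid, 170 by 200 mm, 206 mm high (knob to 245 mm), fixed; origin at the centre of its underside
Mind the look-alikes: they are no part of the job. Of the things shaped like the glass_bowl, the clear one is meant.

How it is judged (in metres and radians):
On the way:
1. the strainer is lifted off the glass bowl in the fingers, tomatoes in it (height (world z) of strainer_mouth above 0.09 m and contact force between strainer and the fingers above 1 N and contact force between strainer and glass_bowl below 0.1 N), for 0.1 s.
At the end, for the whole second after the job is handed in: The fingers alone hold the strainer, still, level within 10 degrees, its mouth centred within 25 mm under the spout's mouth and 70 to 130 mm below it, all three tomatoes inside; glass bowl upright within 40 mm and mug and colander within 30 mm of their places (horizontal distance between strainer_mouth and spout_mouth below 0.025 m and z of strainer_mouth in the frame of spout_mouth between -0.13 and -0.07 m and angle between strainer_mouth's own z axis and vertical below 0.175 rad and distance between each of tomato0_center, tomato1_center, tomato2_center and strainer_mouth below 0.065 m and contact force between strainer and the fingers above 1 N and contact force between strainer and counter below 0.1 N and contact force between strainer and glass_bowl below 0.1 N and linear speed of strainer below 0.02 m/s and angular speed of strainer below 0.2 rad/s and distance of glass_bowl from where it was at the start of the episode below 0.04 m and angle between glass_bowl's own z axis and vertical below 0.1 rad and distance of each of mug, colander from where it was at the start of the episode below 0.03 m); the arm keeps its last pose, push and grip.
It fails at once if the tap is touched (over 0.5 N) (contact force between tap and anything else above 0.5 N).
It fails at once if a tomato is lost from the strainer (distance between any of tomato0_center, tomato1_center, tomato2_center and strainer_mouth above 0.08 m).
It fails at once if the glass bowl is tipped or pushed away (distance of glass_bowl from where it was at the start of the episode above 0.05 m or angle between glass_bowl's own z axis and vertical above 0.3 rad).
It fails at once if mug or colander is shifted or the bin is knocked (distance of any of mug, colander from where it was at the start of the episode above 0.03 m or contact force between bin and the arm above 5 N or contact force between bin and the fingers above 5 N).
It also fails if it takes over 43 s, if anything falls off the work surface, if the arm or the gripper's body presses on something with over 40 N, if the wrist force passes 120 N, or if a joint passes its speed limit or range.

## Working session

There is one attempt and no reset: what is moved stays moved. The work goes in short steps, Python scripts to look and compute and a shell command to move; the robot and the scene stay as the last step left them, time stands still between calls to the robot, and variables do not carry over. Pictures are saved under pics/ and viewed, and the job is handed in when it is done.

```bash
mkdir -p pics; cat > h.py <<'E'
from station import *
import numpy as np, cv2
from scipy.spatial.transform import Rotation as R
def save(n,f):
    c=read_camera(n); cv2.imwrite(f'pics/{f}.png',c['color'][:,:,::-1]); np.save(f'pics/{f}.npy',c,allow_pickle=True); return c
E
python3 - <<'E'
from h import *
s=state();print(s)
for n in ['scene','top','wrist']:
    c=save(n,n+'0'); print(n,{k:v for k,v in c.items() if k not in('color','z_map')})
E
```

```text
{'time_s': 0.0, 'joint_pos': array([-7.14085192e+01,  3.02673651e+00,  8.03113417e+01,  3.68365169e-04,
        9.67493401e+01, -4.02714694e+00]), 'joint_vel': array([ 0.02362505,  0.02414448,  0.07221777, -0.00165959, -0.07185024,
        0.00798335]), 'joint_torque': array([-4.93873631e-04, -3.81667256e+01, -3.60184515e+01, -1.02936394e-04,
        6.18172344e-03,  4.34604920e-05]), 'tcp_pos': array([ 0.20185729, -0.4843568 ,  0.24749159]), 'orientation': array([-1.79912823e+02, -6.50428854e-03,  2.26186658e+01]), 'force': array([-0.66941463, -0.19385341,  0.06171416]), 'moment': array([ 0.06539989, -0.03321086,  0.01215745]), 'width': 0.9999116698833671}
scene {'fx': 505.1654723317065, 'fy': 505.1654723317065, 'cx': 275.2015160867492, 'cy': 210.00959619892024, 'position': array([1.72326257, 1.06132107, 1.44409644]), 'orientation': array([ 50.7202319 ,  -0.7397757 , 132.29845777])}
top {'fx': 421.63018385079454, 'fy': 421.63018385079454, 'cx': 275.7812878195035, 'cy': 212.2937842296318, 'position': array([0.40805419, 0.03213179, 1.43690491]), 'orientation': array([  6.99100326,   0.09352295, -91.39474784])}
wrist {'fx': 346.10295001235954, 'fy': 346.10295001235954, 'cx': 274.211870457045, 'cy': 214.21560250961744, 'tool_from_camera': array([[ 1.88094410e-03,  9.61398798e-01,  2.75152346e-01,
         6.86697993e-02],
       [ 9.99998158e-01, -1.91357187e-03, -1.49862226e-04,
        -6.64302113e-04],
       [ 3.82446425e-04,  2.75152121e-01, -9.61400626e-01,
        -1.25851492e-01],
       [ 0.00000000e+00,  0.00000000e+00,  0.00000000e+00,
         1.00000000e+00]])}
```

View pics/scene0.png

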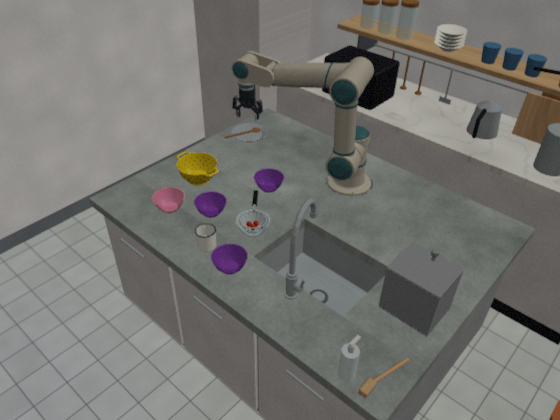

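View pics/top0.png

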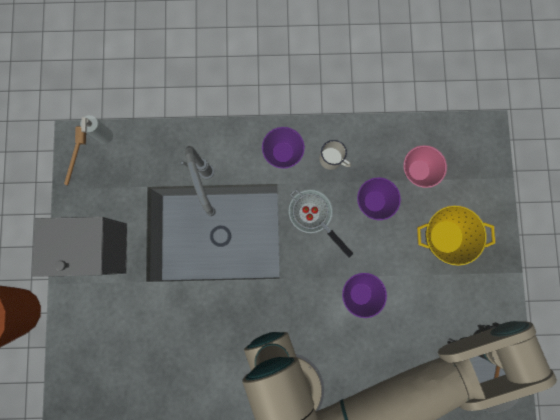

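View pics/wrist0.png

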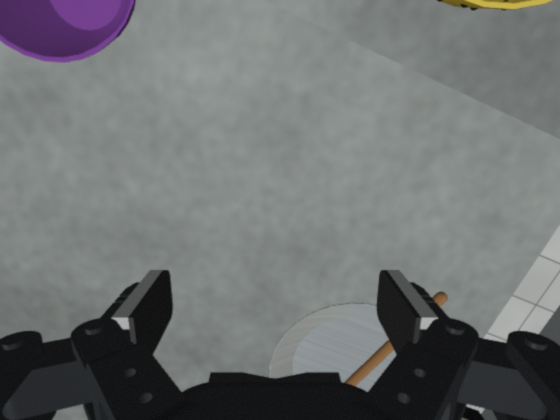

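The scene view shows the strainer with tomatoes at about (252,223), with its black grip at (255,198). The top view shows it at (310,212) with the grip at (340,243). The bowl-shaped candidates in the top view are:
- purple bowls at (283,147), (379,199) and (364,295)
- a pink bowl at (425,166)
- a clear bowl at (310,212)

The clear bowl under the strainer is the one meant. I'll confirm it in an enlarged crop and measure it.

```bash
cat >> h.py <<'E'
def campose(c,s=None):
    if 'position' in c: return R.from_euler('xyz',c['orientation'],degrees=True).as_matrix(), np.array(c['position'])
    Rt=R.from_euler('xyz',s['orientation'],degrees=True).as_matrix(); T=c['tool_from_camera']
    return Rt@T[:3,:3], Rt@T[:3,3]+s['tcp_pos']
def ray(c,u,v,s=None):
    Rm,p=campose(c,s); d=Rm@np.array([(u-c['cx'])/c['fx'],-(v-c['cy'])/c['fy'],-1]); return p,d
def onplane(c,u,v,z,s=None):
    p,d=ray(c,u,v,s); return p+d*(z-p[2])/d[2]
def bydepth(c,u,v,s=None):
    p,d=ray(c,u,v,s); return p+d*c['z_map'][int(round(v)),int(round(u))]
def two(a,b):
    (p,d),(q,e)=a,b; A=np.stack([d,-e],1); t=np.linalg.lstsq(A,q-p,rcond=None)[0]; x=p+d*t[0];y=q+e*t[1]; return (x+y)/2,np.linalg.norm(x-y)
def load(f): return np.load(f'pics/{f}.npy',allow_pickle=True).item()
def project(c,P,s=None):
    Rm,p=campose(c,s); q=Rm.T@(np.array(P)-p); return c['cx']+c['fx']*q[0]/-q[2], c['cy']+c['fy']*q[1]/q[2]
E
python3 - <<'E'
from h import *
t=load('top0');sc=load('scene0')
a=cv2.resize(t['color'][100:280,140:380],None,fx=3.3,fy=3.3,interpolation=cv2.INTER_CUBIC)
cv2.imwrite('pics/topcrop.png',a[:,:,::-1])
b=cv2.resize(sc['color'][180:320,190:390],None,fx=4,fy=4,interpolation=cv2.INTER_CUBIC)
cv2.imwrite('pics/scenecrop.png',b[:,:,::-1])
for nm,c,box in(('top',t,(320,225,40,40)),('scene',sc,(240,180,30,35))):
    x0,y0,w,h=box; I=c['color'][y0:y0+h,x0:x0+w].astype(int)
    m=(I.max(2)<50).astype(np.uint8); n,l,st,ce=cv2.connectedComponentsWithStats(m)
    k=1+np.argmax(st[1:,4]); ys,xs=np.where(l==k); r=cv2.minAreaRect(np.stack([xs,ys],1).astype(np.float32))
    print(nm,st[k],ce[k]+[x0,y0],r, 'centre z', bydepth(c,*(ce[k]+[x0,y0])))
    if nm=='top':
        bp=cv2.boxPoints(r)+[x0,y0]
        for p in bp: print(p,onplane(c,*p,0.077).round(4))
        print('centre',onplane(c,*(np.array(r[0])+[x0,y0]),0.077))
for nm,c in(('top',t),('scene',sc)):
    I=c['color'].astype(int); m=((I[...,0]>120)&(I[...,1]<70)&(I[...,2]<70)).astype(np.uint8)
    n,l,st,ce=cv2.connectedComponentsWithStats(m)
    for k in range(1,n):
        if st[k,4]>5: print(nm,'red',st[k],ce[k].round(1),bydepth(c,*ce[k]).round(3))
E
```

```text
top [  9   6  23  26 151] [340.13907285 243.47682119] ((20.122169494628906, 18.43438720703125), (30.53934097290039, 4.84324312210083), 47.72631072998047) centre z [ 0.46857644 -0.17424698  0.07790487]
[328.05882263 233.76470661] [ 0.5009 -0.1367  0.077 ]
[331.64253235 230.5067873 ] [ 0.5111 -0.1487  0.077 ]
[352.18551636 253.10406876] [ 0.4368 -0.2117  0.077 ]
[348.60180664 256.36198807] [ 0.4267 -0.1997  0.077 ]
centre [ 0.46875437 -0.17433586  0.077     ]
scene [13 11  5 13 47] [254.76595745 197.08510638] ((14.752476692199707, 16.97524642944336), (3.4826302528381348, 12.338461875915527), 5.7105937004089355) centre z [ 0.4651812  -0.18173149  0.0716351 ]
top red [303 208   5   5  14] [304.6 210.4] [ 0.582 -0.065  0.053]
top red [312 208   5   5  16] [313.8 210.6] [ 0.581 -0.096  0.045]
top red [307 215   6   5  16] [309.  217.6] [ 0.558 -0.079  0.051]
top red [  0 302   5  33 102] [  1.3 318.4] [ 0.207  1.207 -0.396]
scene red [255 221   4   4   9] [256.4 222.6] [ 0.567 -0.073  0.051]
scene red [248 222   4   3   8] [249.4 223.4] [ 0.588 -0.095  0.046]
scene red [252 225   5   2   6] [254.2 225.8] [ 0.587 -0.067  0.049]
```

```bash
sleep 0.1
```

```text
(no output)
```

View pics/topcrop.png

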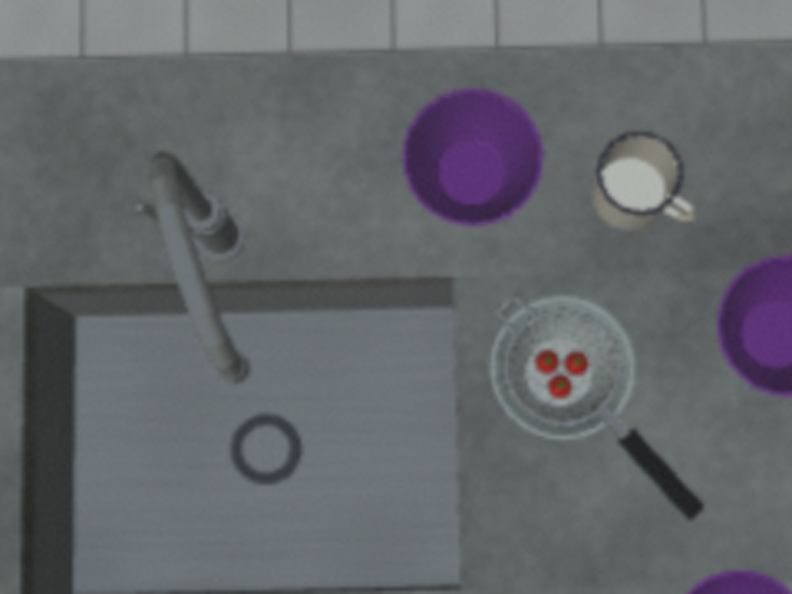

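View pics/scenecrop.png

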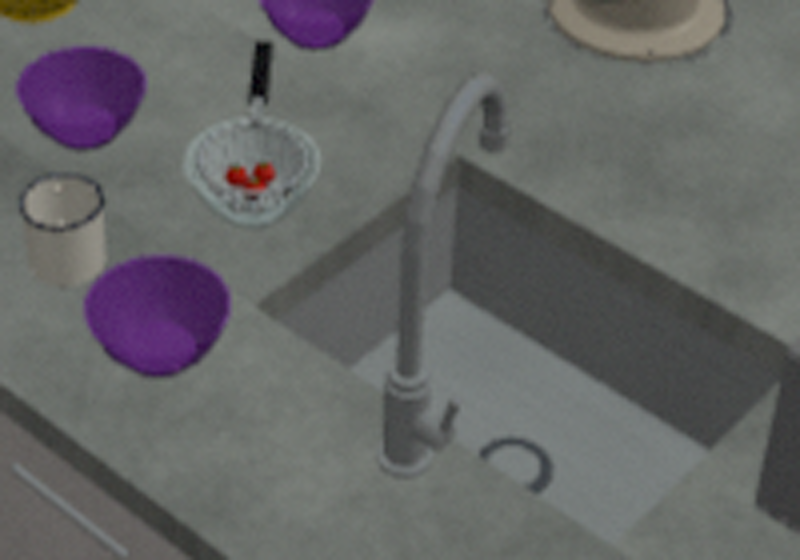

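```bash
python3 - <<'E'
from h import *
t=load('top0');sc=load('scene0')
b=cv2.resize(sc['color'][190:310,270:350],None,fx=5,fy=5,interpolation=cv2.INTER_CUBIC)
a=cv2.resize(t['color'][130:230,170:240],None,fx=6,fy=6,interpolation=cv2.INTER_CUBIC)
o=np.zeros((600,830,3),np.uint8); o[:600,:400]=b; o[:600,410:830]=a
cv2.imwrite('pics/spout.png',o[:,:,::-1][:, :800])
print('bowl ctr',onplane(t,310.3,211.2,0.065))
print('outlet top view z.248', onplane(t,211.5,212.5,.248), bydepth(t,211.5,212.5))
print('scene outlet', onplane(sc,313.2,215.8,.248), bydepth(sc,313,214))
print(two(ray(t,211.5,212.5),ray(sc,313.2,215.8)))
print('pillar foot',onplane(sc,291,296,0), onplane(t,140+222/3.3,100+240/3.3,0))
# tall points cloud near tap
for nm,c in(('top',t),('scene',sc)):
    H,W=c['z_map'].shape; v,u=np.mgrid[:H,:W]; Rm,p=campose(c)
    d=np.stack([(u-c['cx'])/c['fx'],-(v-c['cy'])/c['fy'],-np.ones_like(u)],-1)@Rm.T
    P=p+d*c['z_map'][...,None]; m=(P[...,2]>0.235)&(P[...,2]<.4)&(P[...,0]>.42)&(P[...,0]<.85)&(P[...,1]>0.05)&(P[...,1]<.35)
    Q=P[m]; print(nm,len(Q))
    for lo in np.arange(.235,.4,.015):
        q=Q[(Q[:,2]>=lo)&(Q[:,2]<lo+.015)]
        for nme,k in(('near',q[:,0]<.62),('far',q[:,0]>=.62)):
            if k.sum()>2: print(round(lo,3),nme,k.sum(),q[k].mean(0).round(4),q[k].min(0).round(3),q[k].max(0).round(3))
E
```

```text
bowl ctr [ 0.57712373 -0.08295795  0.065     ]
outlet top view z.248 [0.55774033 0.21313481 0.248     ] [0.55419495 0.20884767 0.27615977]
scene outlet [0.55999289 0.21355838 0.248     ] [0.56929945 0.21880221 0.26527134]
(array([0.55824424, 0.21293595, 0.24655864]), np.float64(0.0010553257822701661))
pillar foot [7.39913329e-01 2.71685575e-01 2.22044605e-16] [0.72856057 0.26477241 0.        ]
top 646
0.235 far 8 [0.7271 0.2606 0.2423] [0.723 0.258 0.237] [0.738 0.265 0.249]
0.25 near 6 [0.5517 0.2074 0.2612] [0.549 0.204 0.256] [0.557 0.212 0.263]
0.25 far 7 [0.7295 0.2586 0.2568] [0.725 0.256 0.251] [0.734 0.262 0.264]
0.265 near 25 [0.5558 0.2117 0.2709] [0.548 0.203 0.266] [0.571 0.228 0.277]
0.265 far 5 [0.7289 0.258  0.2755] [0.724 0.257 0.27 ] [0.736 0.26  0.28 ]
0.28 near 17 [0.557  0.2112 0.2874] [0.552 0.206 0.28 ] [0.566 0.221 0.294]
0.28 far 4 [0.7297 0.2573 0.2869] [0.725 0.256 0.282] [0.736 0.258 0.294]
0.295 near 21 [0.5589 0.2144 0.3039] [0.555 0.206 0.295] [0.566 0.225 0.31 ]
0.295 far 8 [0.7342 0.2631 0.303 ] [0.727 0.256 0.299] [0.738 0.273 0.31 ]
0.31 near 36 [0.5
[... 1416 characters left out ...]
 [0.744 0.278 0.31 ]
0.31 near 10 [0.5799 0.2261 0.3176] [0.574 0.22  0.311] [0.587 0.23  0.324]
0.31 far 26 [0.7255 0.2659 0.3187] [0.712 0.257 0.31 ] [0.734 0.272 0.325]
0.325 near 6 [0.5893 0.2299 0.3312] [0.572 0.225 0.326] [0.597 0.233 0.339]
0.325 far 42 [0.7164 0.2622 0.3327] [0.697 0.248 0.325] [0.733 0.272 0.34 ]
0.34 near 13 [0.6005 0.2344 0.3494] [0.587 0.226 0.342] [0.617 0.241 0.355]
0.34 far 53 [0.6955 0.257  0.3484] [0.623 0.242 0.34 ] [0.717 0.268 0.355]
0.355 near 9 [0.6096 0.2297 0.3588] [0.599 0.225 0.355] [0.62  0.237 0.361]
0.355 far 96 [0.6597 0.2456 0.3629] [0.62  0.224 0.355] [0.697 0.262 0.37 ]
0.37 far 4 [0.6487 0.242  0.3709] [0.63  0.238 0.371] [0.663 0.246 0.371]
```

View pics/spout.png

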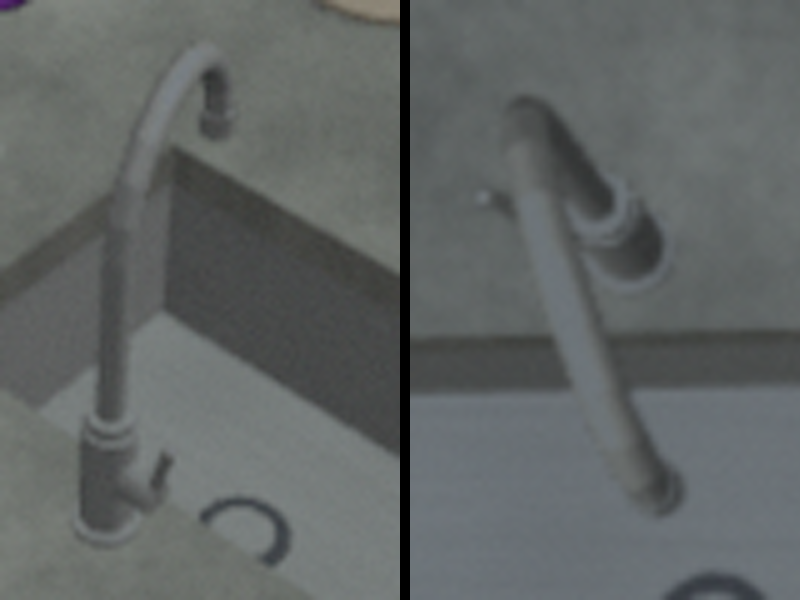

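The clear bowl holds the strainer: its rim centre is at top-view (310,211), with tomatoes at (305,210), (314,211) and (309,218), and the grip runs (329,232)–(350,255). The spout outlet is about (0.561, 0.2135, 0.248), and the pillar is 0.180 m from it, which matches the description. Next I'll move above the grip for a close look.

```bash
python3 -m pendant '{"slide":[[20,-10,0],[60,-30,0],[105,-52,0],[150,-74,0],[195,-96,0]],"dr":[[0,0,0],[0,0,0],[0,0,0],[0,0,0],[0,0,0]],"jaw":[1,1,1,1,1]}'
python3 -m pendant '{"slide":[[45,-22,0],[90,-44,0],[135,-66,0],[175,-86,0],[194,-95,0]],"dr":[[0,0,-0.06],[0,0,-0.12],[0,0,-0.18],[0,0,-0.25],[0,0,-0.309]],"jaw":[1,1,1,1,1]}'
python3 - <<'E'
from h import *
import time
s=state(); print(s['time_s'],s['tcp_pos'],s['orientation'],s['joint_pos'].round(1))
np.save('pics/s1.npy',s,allow_pickle=True)
c=save('wrist','w1'); s=state(); print(s['tcp_pos'],s['orientation'])
E
```

```text
time_s: 0.65
tcp_pos: [0.3456, -0.3196, 0.2481]
orientation: [-180.0, 0.0, 22.6]
force: [0.6, -1.3, -0.1]
width: 0.996
time_s: 1.15
tcp_pos: [0.4889, -0.1559, 0.2479]
orientation: [-180.0, -0.0, 40.7]
force: [-0.7, 0.1, -0.2]
width: 1.0
1.15 [ 0.48893392 -0.15588682  0.24788462] [-1.79955848e+02 -1.75323246e-02  4.06695390e+01] [-21.8   1.1  82.2   0.   96.7  27.5]
[ 0.48974679 -0.15485484  0.24766657] [-1.79927447e+02 -6.33674116e-02  4.08983055e+01]
```

View pics/w1.png

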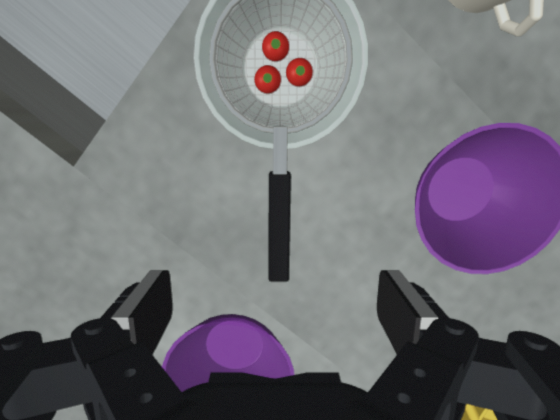

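The wrist view shows the grip at x≈280, from row 172 to 281, with the basket centred around (281,65). I'll measure the grip now that the arm has settled.

```bash
python3 - <<'E'
from h import *
s=state(); c=save('wrist','w2'); s2=state(); print(s['tcp_pos'],s2['tcp_pos'],s2['orientation'])
y0,x0=155,250; I=c['color'][y0:295,x0:310].astype(int)
m=(I.max(2)<60).astype(np.uint8); n,l,st,ce=cv2.connectedComponentsWithStats(m); k=1+np.argmax(st[1:,4])
ys,xs=np.where(l==k); r=cv2.minAreaRect(np.stack([xs,ys],1).astype(np.float32)); print(st[k],r)
zs=[bydepth(c,x0+x,y0+y,s)[2] for x,y in zip(xs,ys) if abs(x-np.median(xs))<5]; print('z top',np.percentile(zs,[10,50,90]))
z=np.median(zs)
bp=cv2.boxPoints(r)+[x0,y0]; P=np.array([onplane(c,*p,z,s) for p in bp]); print(bp,P.round(4))
e=[(np.linalg.norm(P[i]-P[(i+1)%4]),i) for i in range(4)]; print(e)
e.sort(); a=(P[e[0][1]]+P[(e[0][1]+1)%4])/2; b=(P[e[1][1]]+P[(e[1][1]+1)%4])/2
if a[0]<b[0]: a,b=b,a
d=(a-b)/np.linalg.norm(a-b); print('front',a,'back',b,'yaw',np.degrees(np.arctan2(d[1],d[0])))
print('grip from front',a-.028*d,'from back',b+.077*d,'mouth',a+.09*d)
E
```

```text
[ 0.48974679 -0.15485484  0.24766657] [ 0.48851987 -0.15667064  0.24768124] [-1.79938422e+02  7.74633087e-03  4.06137196e+01]
[  19   18   22  110 2218] ((29.5, 72.5), (109.0, 21.0), 90.0)
z top [0.07727001 0.07821143 0.07912515]
[[269. 173.]
 [290. 173.]
 [290. 282.]
 [269. 282.]] [[ 0.5022 -0.1365  0.0782]
 [ 0.514  -0.1501  0.0782]
 [ 0.4371 -0.2187  0.0782]
 [ 0.4242 -0.2038  0.0782]]
[(np.float64(0.01802298449277301), 0), (np.float64(0.10301733473204487), 1), (np.float64(0.019734949543954765), 2), (np.float64(0.10302453045210778), 3)]
front [ 0.50812079 -0.14331499  0.07821143] back [ 0.43066336 -0.21123351  0.07821143] yaw 41.24589587167951
grip from front [ 0.48706795 -0.16177516  0.07821143] from back [ 0.48855866 -0.16046803  0.07821143] mouth [ 0.57579062 -0.08397871  0.07821143]
```

```bash
for i in 1 2 3 4 5; do :; done
python3 -m pendant '{"slide":[[0,0,0],[0,0,0],[0,0,0],[0,0,0],[0,0,0]],"dr":[[0,0,-0.125],[0,0,-0.25],[0,0,-0.375],[0,0,-0.5],[0,0,-0.628]],"jaw":[1,1,1,1,1]}' >/dev/null
python3 -m pendant '{"slide":[[0,0,0],[0,0,0],[0,0,0],[0,0,0],[0,0,0]],"dr":[[0,0,-0.125],[0,0,-0.25],[0,0,-0.375],[0,0,-0.5],[0,0,-0.628]],"jaw":[1,1,1,1,1]}' >/dev/null
python3 -m pendant '{"slide":[[0,0,0],[0,0,0],[0,0,0],[0,0,0],[0,0,0]],"dr":[[0,0,-0.125],[0,0,-0.25],[0,0,-0.375],[0,0,-0.5],[0,0,-0.628]],"jaw":[1,1,1,1,1]}' >/dev/null
python3 -m pendant '{"slide":[[0,0,0],[0,0,0],[0,0,0],[0,0,0],[0,0,0]],"dr":[[0,0,-0.125],[0,0,-0.25],[0,0,-0.375],[0,0,-0.5],[0,0,-0.628]],"jaw":[1,1,1,1,1]}'
python3 -m pendant '{"slide":[[0,0,0],[0,0,0],[0,0,0],[0,0,0],[0,0,0]],"dr":[[0,0,-0.125],[0,0,-0.25],[0,0,-0.375],[0,0,-0.5],[0,0,-0.628]],"jaw":[1,1,1,1,1]}'
python3 -m pendant '{"slide":[[0,0,0],[0,0,0],[0,0,0],[0,0,0],[0,0,0]],"dr":[[0,0,0],[0,0,0],[0,0,0],[0,0,0],[0,0,0]],"jaw":[1,1,1,1,1]}'
python3 - <<'E'
from h import *
A=[]
for i in range(4):
    s=state();A.append(np.r_[s['tcp_pos'],s['orientation']]); read_camera('wrist')
s=state();print(np.mean(A,0).round(4),np.std(A,0).round(4),s['joint_pos'].round(1))
save('wrist','w3')
p=np.mean(A,0);Rt=R.from_euler('xyz',p[3:],degrees=True).as_matrix()
print('tool delta mm',Rt.T@(np.array([.4878,-.161,.071])-p[:3])*1e3)
E
```

```text
time_s: 3.25
tcp_pos: [0.4867, -0.1599, 0.2481]
orientation: [-180.0, -0.0, -175.6]
force: [-0.4, -0.5, -0.4]
width: 1.001
time_s: 3.75
tcp_pos: [0.4867, -0.1599, 0.2481]
orientation: [180.0, -0.0, -139.6]
force: [0.2, -0.7, -0.5]
width: 1.002
time_s: 4.25
tcp_pos: [0.4873, -0.159, 0.2483]
orientation: [-180.0, -0.0, -139.8]
force: [0.2, 1.5, -0.4]
width: 1.003
[ 4.874000e-01 -1.589000e-01  2.483000e-01 -1.799963e+02 -3.100000e-03
 -1.398036e+02] [0.     0.     0.     0.0014 0.0014 0.0136] [ -22.2    1.    82.3   -0.    96.7 -152.4]
tool delta mm [  1.01404159  -1.86781029 177.30106591]
```

View pics/w3.png

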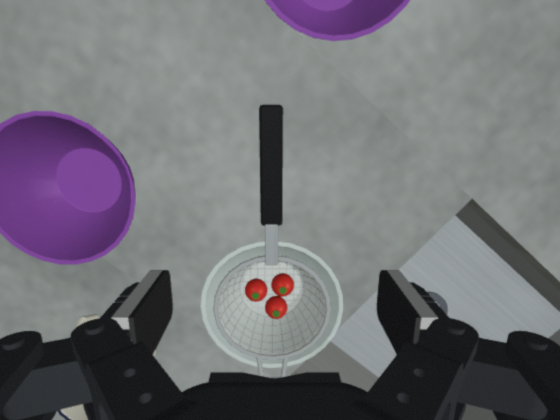

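The view from behind now shows the grip at x≈271, rows 105–224, with the basket at (272,295) and the jaws straddling the axis. The arm has settled, so I'll re-measure the grip.

```bash
python3 - <<'E'
from h import *
s=state(); print(s['tcp_pos'])
c=load('w3')
y0,x0=90,250; I=c['color'][y0:240,x0:300].astype(int)
m=(I.max(2)<60).astype(np.uint8); n,l,st,ce=cv2.connectedComponentsWithStats(m); k=1+np.argmax(st[1:,4])
ys,xs=np.where(l==k); 
z=.078; P=np.array([onplane(c,x0+x,y0+y,z,s) for x,y in zip(xs,ys)])
mu=P.mean(0); w,V=np.linalg.eigh(np.cov((P-mu)[:,:2].T)); d=V[:,1]; d=d if d[0]>0 else -d
t=(P-mu)[:,:2]@d; q=(P-mu)[:,:2]@[-d[1],d[0]]
print('yaw',np.degrees(np.arctan2(d[1],d[0])),t.min(),t.max(),q.min(),q.max())
f=mu[:2]+d*t.max(); b=mu[:2]+d*t.min(); g=((f-.028*d)+(b+.077*d))/2
print(f-.028*d,b+.077*d,'mouth',g+.118*d)
Rt=R.from_euler('xyz',s['orientation'],degrees=True).as_matrix()
print('tool delta mm',Rt.T@(np.r_[g,.071]-s['tcp_pos'])*1e3)
E
```

```text
[ 0.4874073  -0.15886777  0.24829695]
yaw 40.473054049234975 -0.04840114458119902 0.05343227147599613 -0.009289831741234633 0.00948774318389201
[ 0.48478683 -0.16334272] [ 0.48719569 -0.16128732] mouth [ 0.5757552  -0.08572236]
tool delta mm [  3.29524356  -1.70365688 177.29730849]
```

```bash

python3 -m pendant '{"slide":[[2,-1.8,20],[2,-1.8,50],[2,-1.8,80],[2,-1.8,105],[2,-1.8,120]],"dr":[[0,0,-0.01],[0,0,-0.01],[0,0,-0.01],[0,0,-0.01],[0,0,-0.01]],"jaw":[1,1,1,1,1]}'
python3 -m pendant '{"slide":[[0,0,15],[0,0,30],[0,0,45],[0,0,57],[0,0,57]],"dr":[[0,0,0],[0,0,0],[0,0,0],[0,0,0],[0,0,0]],"jaw":[1,1,1,1,1]}'
python3 - <<'E'
from h import *
s=state();print(s['tcp_pos'],s['orientation'],s['force'])
save('wrist','w4'); c=save('scene','s4')
cv2.imwrite('pics/s4c.png',cv2.resize(c['color'][150:270,190:350],None,fx=5,fy=5,interpolation=cv2.INTER_CUBIC)[:,:,::-1])
E
```

```text
time_s: 5.0
tcp_pos: [0.4861, -0.1612, 0.1259]
orientation: [179.8, -0.1, -139.2]
force: [-0.6, 0.2, 0.1]
width: 0.999
time_s: 5.5
tcp_pos: [0.4861, -0.1612, 0.0695]
orientation: [179.8, -0.1, -139.2]
force: [-0.8, 0.0, -0.5]
width: 1.004
[ 0.48607118 -0.1611607   0.06950626] [ 1.79832094e+02 -8.94351568e-02 -1.39195247e+02] [-0.75933823  0.03873947 -0.48573031]
```

View pics/w4.png

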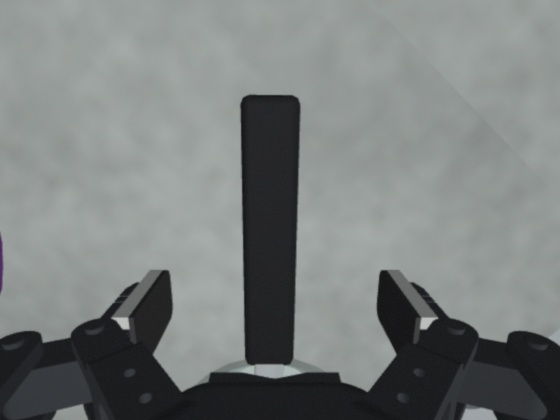

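View pics/s4c.png

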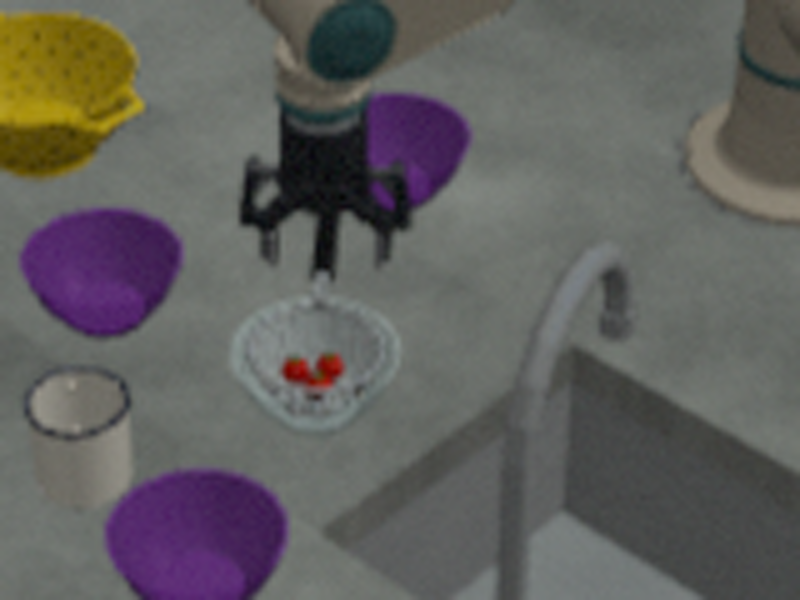

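The wrist view shows the grip centred at x≈270 between the pads at 170 and 378, so it's about 1.5 mm off. The bowl and strainer look undisturbed. I'll centre the jaws and close.

```bash

python3 -m pendant '{"slide":[[0,-1.5,-1],[0,-1.5,-1],[0,-1.5,-1],[0,-1.5,-1],[0,-1.5,-1]],"dr":[[0,0,0],[0,0,0],[0,0,0],[0,0,0],[0,0,0]],"jaw":[1,0.5,0.2,0,-0.3]}'
python3 -m pendant '{"slide":[[0,0,0],[0,0,0],[0,0,0],[0,0,0],[0,0,0]],"dr":[[0,0,0],[0,0,0],[0,0,0],[0,0,0],[0,0,0]],"jaw":[-0.5,-0.7,-1,-1,-1]}'
python3 -m pendant '{"slide":[[0,0,0],[0,0,0],[0,0,0],[0,0,0],[0,0,0]],"dr":[[0,0,0],[0,0,0],[0,0,0],[0,0,0],[0,0,0]],"jaw":[-1,-1,-1,-1,-1]}'
python3 - <<'E'
from h import *
s=state();print(s['tcp_pos'],s['orientation'],s['force'],s['moment'])
save('wrist','w5'); c=save('top','t5')
cv2.imwrite('pics/t5c.png',cv2.resize(c['color'][130:290,240:400],None,fx=3.7,fy=3.7,interpolation=cv2.INTER_CUBIC)[:,:,::-1])
E
```

```text
time_s: 6.1
tcp_pos: [0.488, -0.1627, 0.0724]
orientation: [-180.0, 0.0, -139.2]
force: [-0.5, -0.0, -0.8]
width: 0.359
time_s: 6.6
tcp_pos: [0.488, -0.1627, 0.0724]
orientation: [-180.0, 0.0, -139.2]
force: [-0.3, -0.1, -0.1]
width: 0.224
time_s: 7.1
tcp_pos: [0.488, -0.1627, 0.0723]
orientation: [-180.0, 0.0, -139.2]
force: [1.4, 0.3, 2.1]
width: 0.218
[ 0.48803055 -0.16271644  0.07233548] [-1.79992359e+02  9.50539627e-06 -1.39194191e+02] [1.44586845 0.31048666 2.09072736] [ 0.03445719  0.00199228 -0.01436574]
```

View pics/w5.png

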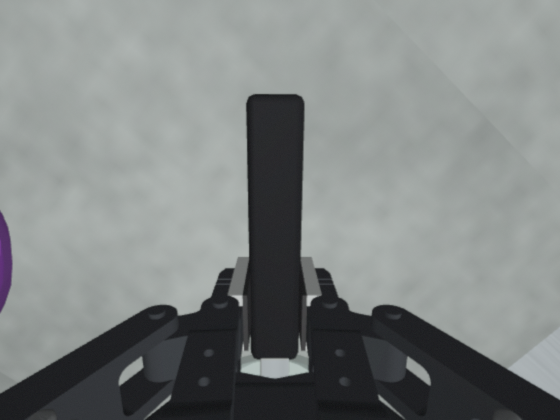

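View pics/t5c.png

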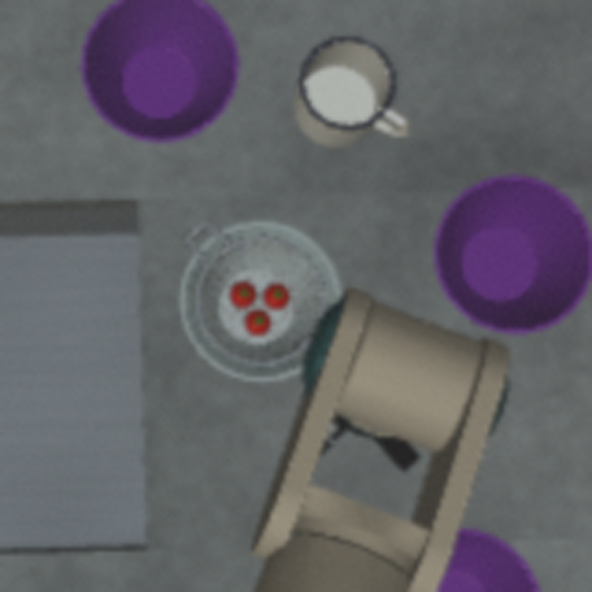

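Gripped: opening is about 18.5 mm and the tomatoes are still in place. I'll check the wrist's extent from the top depth map to be sure it clears the tap, then lift.

```bash
python3 - <<'E'
from h import *
c=load('t5'); s=state(); j1=np.radians(s['joint_pos'][0]); print(s['joint_pos'].round(1))
H,W=c['z_map'].shape; v,u=np.mgrid[:H,:W]; Rm,p=campose(c)
d=np.stack([(u-c['cx'])/c['fx'],-(v-c['cy'])/c['fy'],-np.ones_like(u)],-1)@Rm.T
P=(p+d*c['z_map'][...,None]).reshape(-1,3); q=P-s['tcp_pos']
f=q[:,0]*np.cos(j1)+q[:,1]*np.sin(j1); l=-q[:,0]*np.sin(j1)+q[:,1]*np.cos(j1)
m=(P[:,2]>.12)&(abs(f)<.15)&(abs(l)<.12)
for lo in np.arange(.12,.6,.04):
    k=m&(P[:,2]>=lo)&(P[:,2]<lo+.04)
    if k.sum()>2: print(round(lo,2),k.sum(),'fwd',f[k].min().round(3),f[k].max().round(3),'lat',l[k].min().round(3),l[k].max().round(3))
E
```

```text
[ -22.6    9.    94.5   -0.    76.5 -153.4]
0.12 13 fwd -0.061 -0.039 lat 0.013 0.022
0.16 18 fwd -0.045 -0.032 lat 0.005 0.025
0.2 9 fwd -0.039 -0.034 lat 0.001 0.021
0.24 11 fwd -0.041 -0.037 lat -0.001 0.023
0.28 36 fwd -0.104 -0.038 lat -0.04 0.064
0.32 395 fwd -0.148 0.043 lat -0.064 0.074
0.36 1953 fwd -0.15 0.038 lat -0.064 0.072
0.4 883 fwd -0.15 -0.073 lat -0.055 0.063
```

```bash

python3 -m pendant '{"slide":[[0,0,-1],[0,0,-3],[0,0,-6],[0,0,-9],[0,0,-12]],"dr":[[0,0,0],[0,0,0],[0,0,0],[0,0,0],[0,0,0]],"jaw":[-1,-1,-1,-1,-1]}'
python3 - <<'E'
from h import *
s=state();print(s['tcp_pos'],s['force'],s['moment'],s['width'])
c=save('scene','s6')
cv2.imwrite('pics/s6c.png',cv2.resize(c['color'][150:270,190:350],None,fx=5,fy=5,interpolation=cv2.INTER_CUBIC)[:,:,::-1])
save('wrist','w6')
E
```

```text
time_s: 7.7
tcp_pos: [0.488, -0.1627, 0.0845]
orientation: [-180.0, -0.0, -139.2]
force: [0.1, -0.1, -2.4]
width: 0.22
[ 0.48798382 -0.16269568  0.08454367] [ 0.0559604 -0.0988406 -2.3694693] [-0.06146801  0.15604869  0.02904018] 0.2198930658823049
```

View pics/s6c.png

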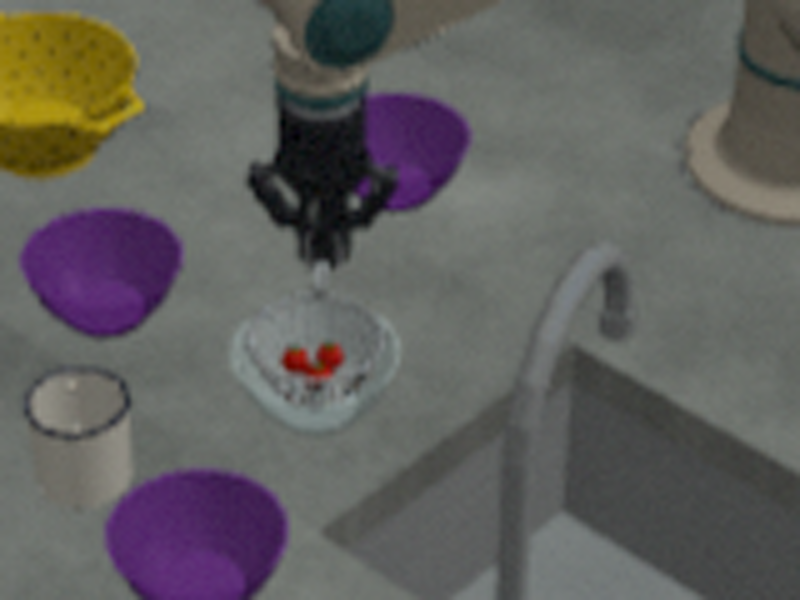

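View pics/w6.png

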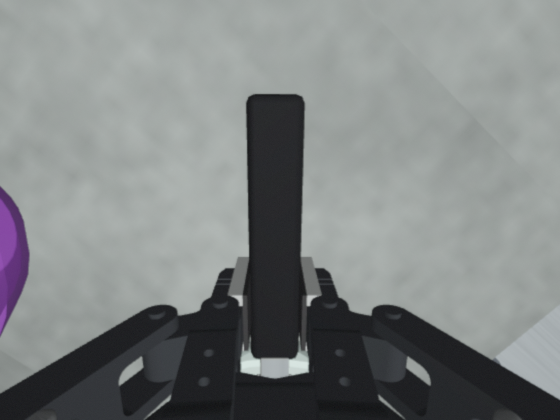

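The strainer is level and held, and the tomatoes are in. I'll lift slowly to rinse height.

```bash

python3 -m pendant '{"slide":[[0,0,-2],[0,0,-6],[0,0,-12],[0,0,-20],[0,0,-28]],"dr":[[0,0,0],[0,0,0],[0,0,0],[0,0,0],[0,0,0]],"jaw":[-1,-1,-1,-1,-1]}'
python3 -m pendant '{"slide":[[0,0,-8],[0,0,-16],[0,0,-24],[0,0,-31],[0,0,-36]],"dr":[[0,0,0],[0,0,0],[0,0,0],[0,0,0],[0,0,0]],"jaw":[-1,-1,-1,-1,-1]}'
python3 -m pendant '{"slide":[[0,0,-2.5],[0,0,-3.5],[0,0,-3.5],[0,0,-3.5],[0,0,-3.5]],"dr":[[0,0,0],[0,0,0],[0,0,0],[0,0,0],[0,0,0]],"jaw":[-1,-1,-1,-1,-1]}'
python3 - <<'E'
from h import *
s=state();print(s['tcp_pos'],s['force'],s['moment'],s['width'])
c=save('scene','s7');t=save('top','t7'); w=save('wrist','w7')
cv2.imwrite('pics/s7c.png',cv2.resize(c['color'][150:270,190:350],None,fx=5,fy=5,interpolation=cv2.INTER_CUBIC)[:,:,::-1])
o=np.hstack([cv2.resize(t['color'][140:270,240:370],(400,400),interpolation=cv2.INTER_CUBIC),cv2.resize(w['color'],(400,400))])
cv2.imwrite('pics/t7c.png',o[:,:,::-1])
E
```

```text
time_s: 8.3
tcp_pos: [0.4881, -0.1628, 0.1132]
orientation: [-180.0, 0.0, -139.2]
force: [0.5, -0.2, -0.6]
width: 0.219
time_s: 8.8
tcp_pos: [0.4881, -0.1628, 0.1492]
orientation: [-180.0, 0.0, -139.2]
force: [0.1, -0.1, -1.7]
width: 0.218
time_s: 9.3
tcp_pos: [0.4879, -0.1627, 0.1515]
orientation: [180.0, -0.0, -139.2]
force: [0.2, 0.3, -1.6]
width: 0.221
[ 0.48786588 -0.16266257  0.15145119] [ 0.20750237  0.28787819 -1.63849319] [-0.10223245  0.09117044 -0.03356948] 0.22144809277129865
```

View pics/s7c.png

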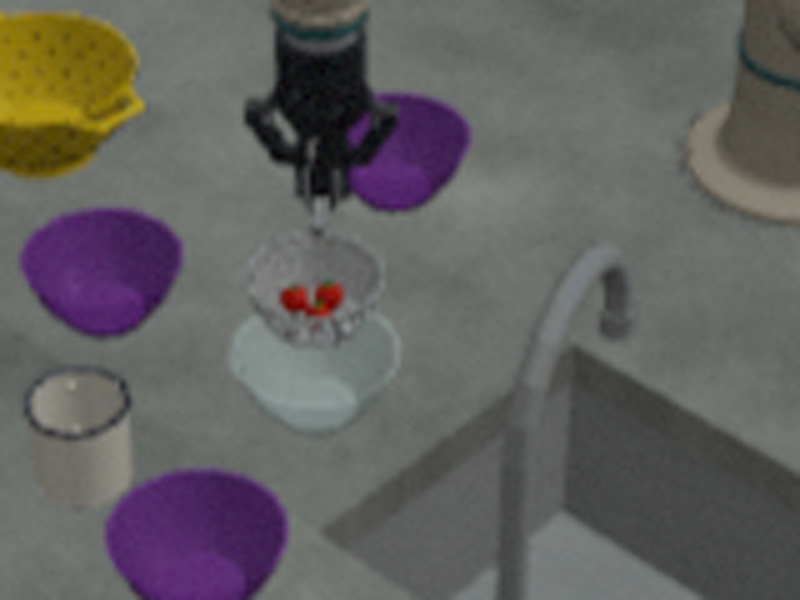

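View pics/t7c.png

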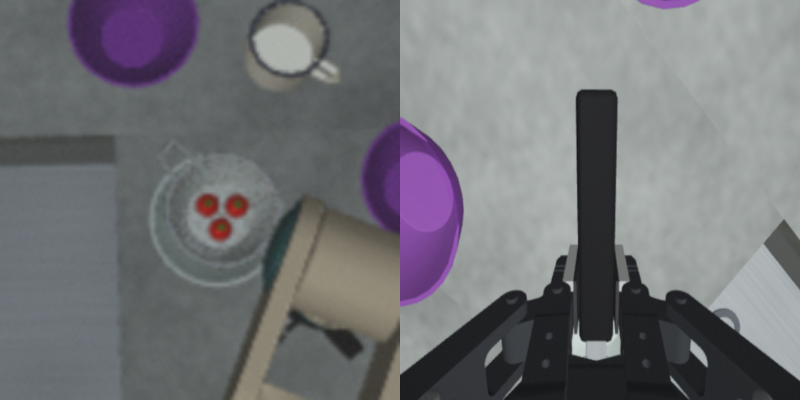

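The strainer is clear of the bowl, with the handle unrotated and the tomatoes in it. I'll carry it gently towards the spout and stop short of the final point to measure.

```bash

python3 -m pendant '{"slide":[[-1.2,1.6,0],[-4.3,5.5,0],[-9.2,11.9,0],[-15.3,19.8,0],[-22,28.4,0]],"dr":[[0,0,0],[0,0,0],[0,0,0],[0,0,0],[0,0,0]],"jaw":[-1,-1,-1,-1,-1]}'
python3 -m pendant '{"slide":[[-8,10.3,0],[-16,20.5,0],[-24,30.8,0],[-32,41.1,0],[-39.8,51.4,0]],"dr":[[0,0,0],[0,0,0],[0,0,0],[0,0,0],[0,0,0]],"jaw":[-1,-1,-1,-1,-1]}'
python3 -m pendant '{"slide":[[-8,10.3,0],[-16,20.5,0],[-24,30.8,0],[-32,41.1,0],[-39.8,51.4,0]],"dr":[[0,0,0],[0,0,0],[0,0,0],[0,0,0],[0,0,0]],"jaw":[-1,-1,-1,-1,-1]}'
python3 -m pendant '{"slide":[[-8,10.3,0],[-15.3,19.8,0],[-22,28.4,0],[-27,35,0],[-31,40,0]],"dr":[[0,0,0],[0,0,0],[0,0,0],[0,0,0],[0,0,0]],"jaw":[-1,-1,-1,-1,-1]}'
python3 -m pendant '{"slide":[[-2,2.6,0],[-3,4,0],[-3,4,0],[-3,4,0],[-3,4,0]],"dr":[[0,0,0],[0,0,0],[0,0,0],[0,0,0],[0,0,0]],"jaw":[-1,-1,-1,-1,-1]}'
python3 - <<'E'
from h import *
s=state();print(s['tcp_pos'],s['force'],s['moment'],s['width'],s['joint_pos'].round(1))
c=save('scene','s8');t=save('top','t8')
cv2.imwrite('pics/s8c.png',cv2.resize(c['color'][150:270,230:390],None,fx=5,fy=5,interpolation=cv2.INTER_CUBIC)[:,:,::-1])
cv2.imwrite('pics/t8c.png',cv2.resize(t['color'][130:280,170:370],None,fx=4,fy=4,interpolation=cv2.INTER_CUBIC)[:,:,::-1])
E
```

```text
time_s: 9.95
tcp_pos: [0.486, -0.1258, 0.1518]
orientation: [-180.0, 0.0, -139.2]
force: [0.6, -0.2, -1.5]
width: 0.219
time_s: 10.45
tcp_pos: [0.4826, -0.0607, 0.1518]
orientation: [-180.0, 0.0, -139.2]
force: [-0.1, 0.4, -1.4]
width: 0.218
time_s: 10.95
tcp_pos: [0.4791, 0.0041, 0.1518]
orientation: [-180.0, -0.0, -139.2]
force: [0.2, -0.1, -2.0]
width: 0.219
time_s: 11.45
tcp_pos: [0.4764, 0.0542, 0.1518]
orientation: [-180.0, -0.0, -139.2]
force: [0.7, 0.0, -1.1]
width: 0.22
time_s: 11.95
tcp_pos: [0.4762, 0.0582, 0.1518]
orientation: [-180.0, -0.0, -139.2]
force: [-0.0, -0.1, -1.7]
width: 0.219
[0.47618686 0.05822483 0.15176274] [-0.01119524 -0.08347205 -1.67979993] [-0.06594239  0.05096427  0.04347792] 0.21878790290137318 [   2.6   -1.3   95.7   -0.    85.6 -128.2]
```

View pics/s8c.png

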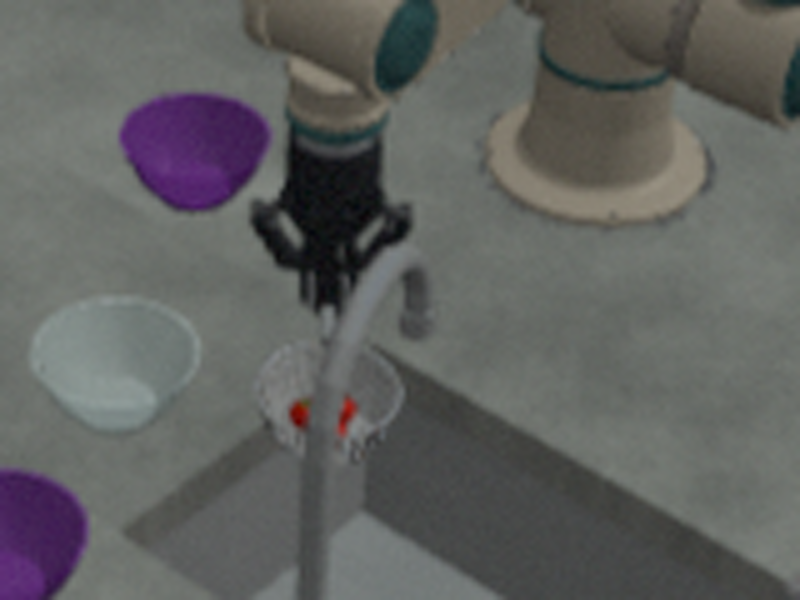

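View pics/t8c.png

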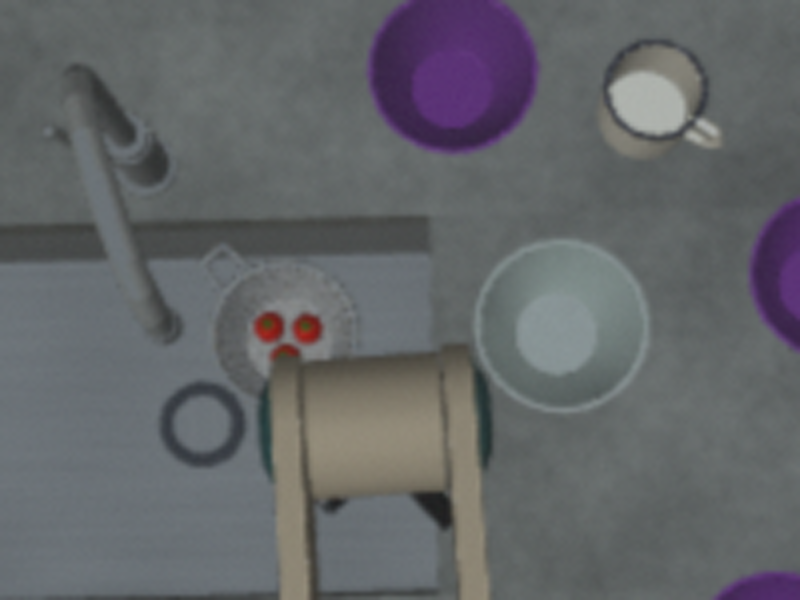

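The strainer's rim is centred at top crop (286,335), and all three tomatoes are visible at (268,327), (307,328) and (286,355). The bowl rim centre is still at (310.5,211), so it hasn't moved. Now I'll work out the last leg.

```bash
python3 - <<'E'
from h import *
t=load('t8');s=state();tc=s['tcp_pos'];print(tc,s['orientation'])
m=onplane(t,170+286/4,130+335/4,.148); print('mouth top',m,'pred',tc[:2]+.117*np.array([np.cos(np.radians(40.8)),np.sin(np.radians(40.8))]))
sp=np.array([.561,.2135,.248])
Rt=R.from_euler('xyz',s['orientation'],degrees=True).as_matrix()
pm=np.r_[tc[:2]+.117*np.array([np.cos(np.radians(40.8)),np.sin(np.radians(40.8))]),.148]
for x in(m,pm): print('tool delta',Rt.T@(np.r_[sp[:2]-x[:2],0])*1e3, sp[:2]-x[:2])
E
```

```text
[0.4761841  0.05830321 0.15177753] [-1.79992129e+02 -3.01039991e-03 -1.39213598e+02]
mouth top [0.56418538 0.13601716 0.148     ] pred [0.56475252 0.13475342]
tool delta [-4.82031564e+01  6.07469609e+01 -1.08774446e-02] [-0.00318538  0.07748284]
tool delta [-4.85992675e+01  6.20742760e+01 -1.10805895e-02] [-0.00375252  0.07874658]
```

```bash

python3 -m pendant '{"slide":[[-1.2,1.6,0],[-3.7,4.7,0],[-7.4,9.4,0],[-12.4,15.7,0],[-17.3,22,0]],"dr":[[0,0,0],[0,0,0],[0,0,0],[0,0,0],[0,0,0]],"jaw":[-1,-1,-1,-1,-1]}'
python3 -m pendant '{"slide":[[-5,6.3,0],[-9.9,12.6,0],[-14.9,18.8,0],[-19.2,24.3,0],[-22.9,29,0]],"dr":[[0,0,0],[0,0,0],[0,0,0],[0,0,0],[0,0,0]],"jaw":[-1,-1,-1,-1,-1]}'
python3 -m pendant '{"slide":[[-3.1,3.9,0],[-5.6,7.1,0],[-7.4,9.4,0],[-8.2,10.4,0],[-8.2,10.4,0]],"dr":[[0,0,0],[0,0,0],[0,0,0],[0,0,0],[0,0,0]],"jaw":[-1,-1,-1,-1,-1]}'
python3 -m pendant '{"slide":[[0,0,0],[0,0,0],[0,0,0],[0,0,0],[0,0,0]],"dr":[[0,0,0],[0,0,0],[0,0,0],[0,0,0],[0,0,0]],"jaw":[-1,-1,-1,-1,-1]}'
python3 - <<'E'
from h import *
s=state();print(s['tcp_pos'],s['force'],s['moment'],s['width'],s['joint_pos'].round(1))
c=save('scene','s9');t=save('top','t9');w=save('wrist','w9')
cv2.imwrite('pics/s9c.png',cv2.resize(c['color'][150:270,230:390],None,fx=5,fy=5,interpolation=cv2.INTER_CUBIC)[:,:,::-1])
cv2.imwrite('pics/t9c.png',cv2.resize(t['color'][130:280,170:370],None,fx=4,fy=4,interpolation=cv2.INTER_CUBIC)[:,:,::-1])
E
```

```text
time_s: 12.55
tcp_pos: [0.4748, 0.0873, 0.1518]
orientation: [180.0, 0.0, -139.2]
force: [0.3, -0.0, -2.0]
width: 0.218
time_s: 13.05
tcp_pos: [0.4732, 0.1241, 0.1518]
orientation: [-180.0, -0.0, -139.2]
force: [-0.4, 0.3, -1.0]
width: 0.22
time_s: 13.55
tcp_pos: [0.4727, 0.1367, 0.1518]
orientation: [-180.0, -0.0, -139.2]
force: [0.4, 0.1, -2.1]
width: 0.222
time_s: 14.05
tcp_pos: [0.4727, 0.1366, 0.1518]
orientation: [-180.0, -0.0, -139.2]
force: [-0.2, -0.1, -1.8]
width: 0.224
[0.47266721 0.13656483 0.15177084] [-0.2047841  -0.1159641  -1.79752143] [-0.06327908  0.11095958 -0.00878718] 0.22400342877311225 [  11.8    0.7   93.8   -0.    85.6 -119. ]
```

View pics/s9c.png

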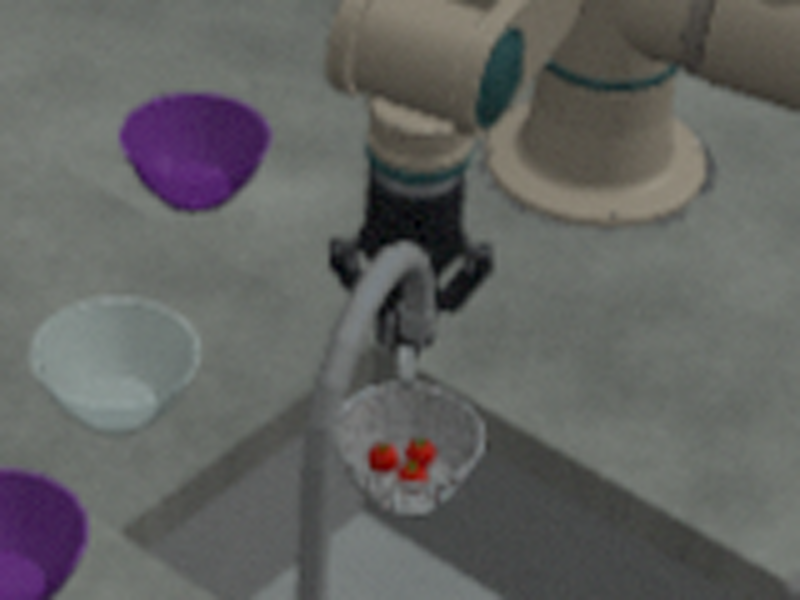

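View pics/t9c.png

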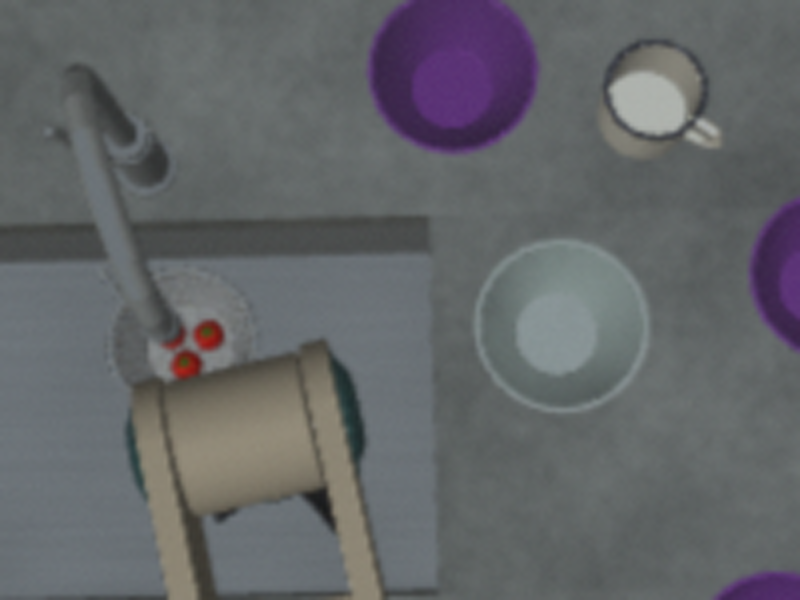

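View pics/w9.png

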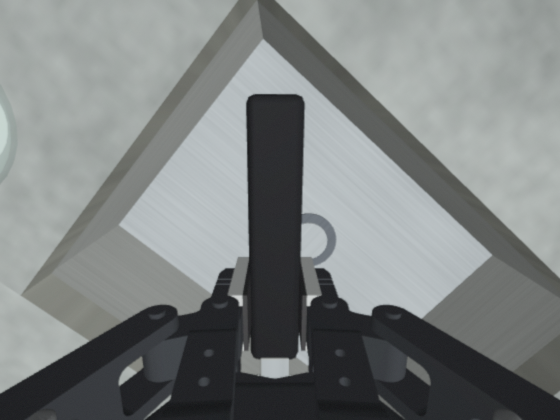

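The strainer is under the spout: rim centre is about (184,337) in the top crop and (411,~430) in the scene crop. All three tomatoes are inside, and the handle still runs straight in the wrist view. One last numeric check before handing in.

```bash
python3 - <<'E'
from h import *
t=load('t9');sc=load('s9');s=state()
m=onplane(t,170+183.5/4,130+337/4,.148);print('mouth top',m,'tcp-based',s['tcp_pos'][:2]+.117*np.array([np.cos(np.radians(40.8)),np.sin(np.radians(40.8))]))
print('scene proj of mouth(crop)',(np.array(project(sc,m))-[230,150])*5,'spout crop',(np.array(project(sc,[.561,.2135,.248]))-[230,150])*5)
# tilt & height: rim points by triangulating not needed; depth at rim near points
H,W=t['z_map'].shape
for nm,c in(('top',t),('scene',sc)):
    v,u=np.mgrid[:H,:W];Rm,p=campose(c);d=np.stack([(u-c['cx'])/c['fx'],-(v-c['cy'])/c['fy'],-np.ones_like(u)],-1)@Rm.T
    P=p+d*c['z_map'][...,None]; r=np.linalg.norm(P[...,:2]-m[:2],axis=-1); k=(r>.046)&(r<.064)&(P[...,2]>.135)&(P[...,2]<.165)
    Q=P[k]; A=np.c_[Q[:,:2]-m[:2],np.ones(len(Q))]; x=np.linalg.lstsq(A,Q[:,2],rcond=None)[0]; print(nm,len(Q),'rim plane slope',x[:2],'z',x[2])
    I=c['color'].astype(int); mk=((I[...,0]>120)&(I[...,1]<70)&(I[...,2]<70)).astype(np.uint8)
    n,l,st,ce=cv2.connectedComponentsWithStats(mk)
    for j in range(1,n):
        if st[j,4]>3:
            b=bydepth(c,*ce[j]); print('red',ce[j].round(0),b.round(3),'dist',np.linalg.norm(b-m).round(3))
print(s['joint_vel'].round(3),s['time_s'])
E
```

```text
mouth top [0.56457111 0.21492136 0.148     ] tcp-based [0.56124737 0.2130747 ]
scene proj of mouth(crop) [405.67425151 433.14593389] spout crop [415.08018595 329.60365793]
top 197 rim plane slope [-0.01976597 -0.01537373] z 0.14577295819832137
red [221. 215.] [0.565 0.201 0.132] dist 0.021
red [215. 222.] [0.543 0.22  0.125] dist 0.032
red [  1. 319.] [ 0.207  1.201 -0.384] dist 1.176
scene 180 rim plane slope [-0.00043741  0.00429491] z 0.14389573633804933
red [308. 241.] [0.568 0.202 0.12 ] dist 0.031
red [315. 240.] [0.545 0.219 0.12 ] dist 0.035
red [313. 244.] [0.575 0.234 0.128] dist 0.03
[ 0.1    0.062 -0.044 -0.102  0.113  0.038] 14.2
```

Everything agrees: the offset is under 5 mm, the rim is about 100 mm below the outlet, tilt is under 2°, and the tomatoes are within 35 mm of the mouth's centre. I'll hold one more call to be sure it's steady, then hand in.

```bash

python3 -m pendant '{"slide":[[0,0,0],[0,0,0],[0,0,0],[0,0,0],[0,0,0]],"dr":[[0,0,0],[0,0,0],[0,0,0],[0,0,0],[0,0,0]],"jaw":[-1,-1,-1,-1,-1]}'
python3 -c "from station import *; print(finish_job())"
```

```text
time_s: 14.7
tcp_pos: [0.4726, 0.1366, 0.1518]
orientation: [-180.0, -0.0, -139.2]
force: [-0.3, 0.2, -1.9]
width: 0.221
the job is handed in; nothing more can be done
None
```

I picked the strainer up by its black grip, lifted it off the clear glass bowl, carried it under the spout and handed the job in at 14.7 s, still holding it. `finish_job()` gives no verdict, so the results below are from my own last checks.

- **Position:** the mouth is about 0.5 to 4 mm from straight below the spout. That is 0.5 mm by tool pose and 4 mm by top camera, a small disagreement against the 25 mm limit.
- **Height:** the rim is about 100 to 104 mm under the outlet. The camera depth maps read 2 to 4 mm lower than the tool pose, against a limit of 70 to 130 mm.
- **Level and steady:** the rim tilts less than 2°, and the tool pose and grip opening were unchanged over the last second.
- **Tomatoes:** all three are inside, at most about 35 mm from the mouth's centre. The scene camera located all three; from the top, one was mostly hidden by the spout.
- **Surroundings:** after the lift the glass bowl was still in its original place (under 1 mm by top camera) and the mug looked unmoved. I did not measure the mug or colander. The pictures show clearance to the tap.

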